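Tare the classroom scale with its sunken key

TASK

The small dish stands on the classroom scale and the scale is to be zeroed with the dish on it. With closed fingers, gently press the raised white key fully down and let it up to wake the scale, then reach into the well with the green key at its bottom, press the green key fully down, keep it down for at least a second, and let it up again. Do not press the sunken red key, grasp nothing, and leave the dish, the eraser and the pencil sharpener where they are.

Things in the scene. Friction and masses are not known exactly. Their poses are not given: they have to be found in the camera images.
- scale: White bench scale, 240 (x) x 220 (y) mm, fixed to the table. Origin: centre of its footprint on the table; -x is its front with the dark display and the three keys, the +x half carries the round steel pan (128 mm across, top 46 mm above the table). The front deck is 46 mm above the table. In its frame the keys lie in a row at x = -75 mm: the white key at y = 0, the two wells at y = +66 and -66 mm; which well is green and which red varies.
- wake_key (a joint): Raised white round key, 26 mm across, between the two wells. Joint value in m: 0 up, 0.005 fully down; it moves straight down and springs back up when let go. It takes about 2 N to start and about 4 N to hold fully down.
- wake_key_top (a point): Centre of the top of the white key, 58 mm above the table (12 mm above the deck) when up; sinks with the key.
- tare_key (a joint): Green round key at the bottom of its well (the tare key). Joint value in m: 0 up, 0.005 fully down; it moves straight down and springs back up when let go. It takes about 2 N to start and about 4 N to hold fully down.
- tare_key_top (a point): Centre of the top of the green key, 30 mm above the table when up; sinks with the key. The well is a round bore 50 mm wide in a grey block 64 x 64 mm whose rim is 48 mm above the table; the key is a disc 32 mm across whose top lies 18 mm below the rim, with a 9 mm gap to the wall all round.
- tare_mouth (a point): Centre of the mouth of the green key's well, at the rim, 48 mm above the table, straight above the key.
- clear_key (a joint): Red round key at the bottom of the other, otherwise identical well; not to be pressed. Joint value in m: 0 up, 0.005 fully down; it moves straight down and springs back up when let go. It takes about 2 N to start and about 4 N to hold fully down.
- clear_mouth (a point): Centre of the mouth of the red key's well, at the rim, 48 mm above the table.
- lid_dish: Light blue jar lid, 94 mm across and 16 mm high, lying open side up as a dish, loose on the pan; its top is 62 mm above the table. Origin: centre of its underside.
- pan_centre (a point): Centre of the top of the steel pan.
- eraser: Eraser in a blue sleeve, 20 x 42 x 12 mm, loose on the table beside the scale. Origin: centre of its underside.
- sharpener: Red pencil sharpener, 16 x 26 x 15 mm, loose on the table beside the scale. Origin: centre of its underside.
There are look-alikes about, which are no part of the job. There is more than one size of the lid_dish; the one meant has the size given above.

How it is judged:
On the way, in this order (a step that is already met when the one before it is completed fails the run):
1. the raised white key is pressed down by the fingers (value of joint wake_key above 0.0035 m and contact force between wake_key and the fingers above 0.5 N), for 0.1 s.
2. the white key is up again and the green key is kept fully down by the fingers for a second (value of joint tare_key above 0.0038 m and contact force between tare_key and the fingers above 0.5 N and value of joint wake_key below 0.0015 m), for 1 s.
At the end, for the whole second after the job is handed in: All three keys are up again (within 1.5 mm), the dish is at rest on the pan within 10 mm of where it stood, and eraser and sharpener are within 15 mm of where they lay (value of joint each of wake_key, tare_key, clear_key below 0.0015 m and horizontal distance between lid_dish and pan_centre below 0.02 m and distance of lid_dish from where it was at the start of the episode below 0.01 m and linear speed of lid_dish below 0.02 m/s and distance of each of eraser, sharpener from where it was at the start of the episode below 0.015 m); the robot touches nothing.
It fails at once if the red key is pressed (more than 2 mm) (value of joint clear_key above 0.002 m).
It fails at once if the dish is shifted or lifted by more than 10 mm (distance of lid_dish from where it was at the start of the episode above 0.01 m).
It fails at once if the eraser or the sharpener is shifted, lifted or carried (more than 15 mm) (distance of any of eraser, sharpener from where it was at the start of the episode above 0.015 m).
It fails at once if a key or the body of the scale is struck or pushed with more than 40 N (contact force between any of scale, tare_key, clear_key, wake_key and anything else above 40 N).
It also fails if it takes over 38 s, if anything falls off the work surface, if the arm or the gripper's body presses on something with over 40 N, if the wrist force passes 120 N, or if a joint passes its speed limit or range.

ROBOT

A 6-joint arm with a two-finger parallel gripper is mounted at the origin on a cart in front of the work surface, level with it; the furniture and walls round the work are solid. World frame = base frame: x ahead of the robot, y to its left, z up, the work surface at z = 0. Lengths are in m, angles in rad, forces in N, time in s.
With the tool pointing down it reaches from about 0.35 to 0.8 m from the base axis. Payload 7.3 kg.
Tool frame: the origin (TCP) lies between the finger pads; the fingertips stand 25 mm ahead of it and the grasp point (between the pads) lies 6 mm ahead of it (r.tip_extent is the distance from the TCP to the fingertips, in m); z points along the fingers, y is the line along which they close (so a half turn about z gives the same grasp; the last joint's range is limited). The gripper opens to 85 mm and grips with 20 to 120 N. Pads are 22 mm wide; open, the fingers measure 114 mm over their backs; the gripper's body (76 mm by 85 mm) begins 54 mm behind the grasp point. The pads swing forward as they close: fully open they stand 13 mm farther back than shut.
Start: joints at [-1.466, 0.342, 1.524, -0, 1.275, -0.146], TCP at [0.13, -0.509, 0.256] pointing down, gripper open.
Joint ranges: [-2.53, 2.53], [-0.77, 2.02], [0.04, 2.7], [-1, 4.14], [0.28, 2.66], [-3.11, 3.11]. Speed limits (rad/s): [2.57, 2.57, 3.14, 3.14, 3.14, 3.14].

INTERFACE

Orientations are given as a unit quaternion [x, y, z, w].
In Python, from workcell import r, command_gripper, optics gives the robot as it stands. The module is installed in compiled form; this text tells all that it offers. Calls block until the motion is done:
- r.reach(position, orientation): joint-space move of the TCP to a pose.
- r.move_straight(position, orientation=None, speed=0.15, max_force=None): straight line of the TCP; orientation=None keeps the orientation; speed is the mean speed in m/s. With max_force (N) it stops when the force on the tool has changed by that much, and returns True; else False.
- r.movej(angles): joint-space move.
- command_gripper(opening, force=None): finger opening in m; force is the grip in N (None keeps the last); returns when the fingers have stopped.
- r.hold(seconds).
- r.solve_ik(position, orientation): joint angles nearest the present ones, or None.
- r.read_state(): the state.
- optics.get_image(name): name is "side" or "top"; returns (picture, depth): 480x640x3 uint8, red, green, blue; 480x640 float32, m along the optical axis (not along the pixel's ray), 0 where there is no reading.
- optics.camera_model(name): a dict with "K" (3x3 intrinsics, pixels), "R" (3x3) and "t" (3): a world point X has camera coordinates R X + t. Camera axes: x right, y down, z forward; pixel columns grow to the right and rows downward; lengths in m; the calibration is good to about 2 mm. A picture is of the moment at which its call begins. camera_model takes no time and is no camera call.
A pose or a line that the arm cannot do raises r.PlanningError and nothing moves.
- r.finish_job(): hands the job in; it is judged then, once.
The state is a dict: "time_s": time; "joint_positions": joint angles; "dq": joint speeds; "tau": joint torques, N m; "eef_pos": TCP position; "eef_rot": TCP orientation; "contact_force": force on the tool from outside, world axes, zero at the start; "torque": the same for the moment, N m; "grip_width": finger opening in m; "grip_force": force on a finger pad.
Only numpy, scipy, OpenCV 4.12 (cv2) and the standard library are available. Lean on these libraries where they do the work, as an engineer would, in place of code of your own. Each camera call takes 0.05 s, during which the arm holds its last target. There are 200 camera calls.

## Working session

There is one attempt and no reset: what is moved stays moved. The work goes in short steps, each a Python script; the robot and the scene stay as the last script left them, time stands still between calls to the robot, and variables do not carry over. Pictures are saved under pics/ and viewed, at most 10 in all, crops included, and the job is handed in when it is done.

```bash
mkdir -p pics; python3 - <<'E'
from workcell import r,optics
import cv2,numpy as np
for n in("top","side"):
    p,d=optics.get_image(n); cv2.imwrite(f"pics/{n}.png",p[:,:,::-1]); np.save(n+"_d.npy",d); np.save(n+"_p.npy",p)
    m=optics.camera_model(n); print(n,-np.array(m["R"]).T@np.array(m["t"]))
s=r.read_state();print(s["time_s"],s["eef_rot"],r.tip_extent)
E
```

```text
top [ 5.03376129e-01 -2.23037893e-04  9.10360251e-01]
side [ 0.19961008 -0.62045335  0.5529365 ]
0.1 [ 9.92147472e-01  1.25071592e-01  1.24365844e-05 -7.00832699e-04] 0.025
```

View pics/top.png

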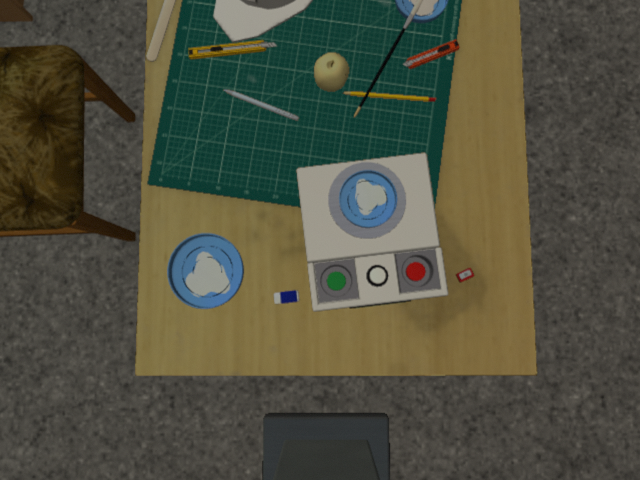

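View pics/side.png

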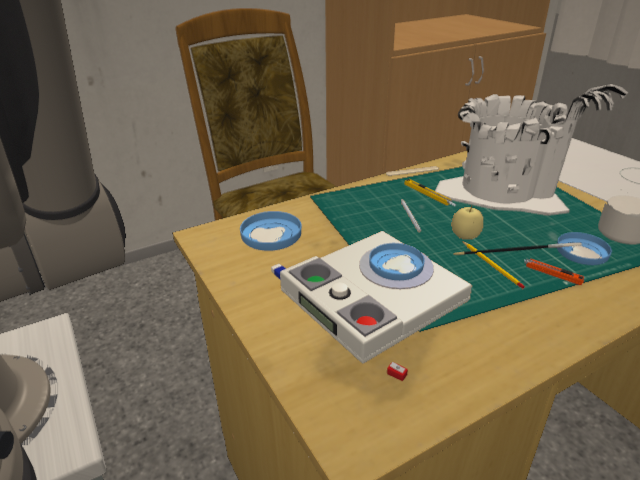

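The top view shows green at (336,281), white at (377,276), red at (416,272), the eraser at (286,297) and the sharpener at (465,274). The side view agrees, with the green well on the robot's left (+y).

```bash
cat > h.py <<'E'
import numpy as np,cv2
from workcell import r,optics
def proj(n,uv,z):
    m=optics.camera_model(n);K,R,t=map(np.array,(m["K"],m["R"],m["t"]))
    c=-R.T@t;d=R.T@np.linalg.inv(K)@[*uv,1];return c+d*(z-c[2])/d[2]
def blob(mask,near,rad):
    m=np.zeros(mask.shape,np.uint8);cv2.circle(m,near,rad,1,-1)
    n,l,s,c=cv2.connectedComponentsWithStats((mask&(m>0)).astype(np.uint8))
    i=1+np.argmax(s[1:,4]);return c[i],s[i]
E
python3 - <<'E'
from h import *
for n,pts in(("top",((336,281),(416,272),(377,276))),("side",((316,279),(367,321),(340,291)))):
    p=np.load(n+"_p.npy").astype(int);d=np.load(n+"_d.npy");R,G,B=p[...,0],p[...,1],p[...,2]
    for c,mk in(("g",G>R+50),("r",R>G+70)):
        q,s=blob(mk,pts[c=="r"],16);print(n,c,q,s,proj(n,q,.03),d[int(q[1]),int(q[0])])
    u,v=pts[2];print(n,"w",proj(n,pts[2],.058))
    if n=="top":
        dk=R+G+B<250
        q,s=blob(dk,pts[2],14);print("ring",q,s,proj(n,q,.052))
    x0,y0=(295,230) if n=="top" else (270,240)
    cv2.imwrite(f"pics/{n}_c.png",cv2.resize(np.load(n+"_p.npy")[y0:y0+100,x0:x0+160,::-1],None,fx=4,fy=4,interpolation=cv2.INTER_CUBIC))
E
```

```text
top g [335.82677165 280.51574803] [327 272  18  18 254] [ 0.53246769 -0.01799593  0.03      ] 0.8780446
top r [415.34558824 271.05882353] [406 262  19  19 272] [ 0.54739649 -0.14873845  0.03      ] 0.8763074
top w [ 0.5384217  -0.08296647  0.058     ]
ring [376.54362416 275.84563758] [367 265  21  22 149] [ 0.53891863 -0.08282273  0.052     ]
side g [315.23376623 278.63636364] [307 276  17   6  77] [ 0.53394335 -0.01451112  0.03      ] 0.86643374
side r [366.3862069  320.37931034] [357 316  20  10 145] [ 0.54879637 -0.14733315  0.03      ] 0.7728462
side w [ 0.53349387 -0.09499762  0.058     ]
```

View pics/top_c.png

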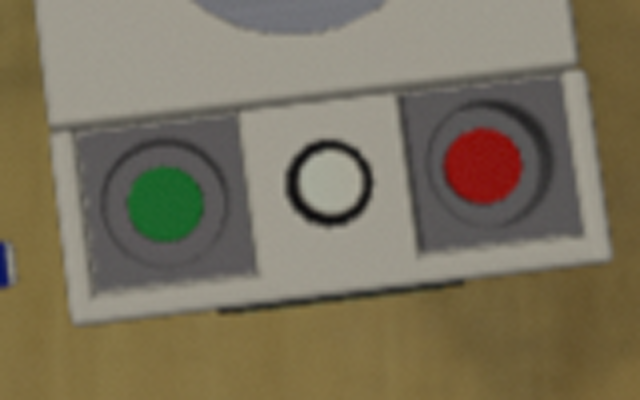

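The green–red distance is 131.6 mm (132 expected), and the midpoint of the two wells matches the white key within 1 mm. Next I go above the white key and take a look.

```bash
cat >> h.py <<'E'
G=np.array([.5325,-.0180]);W=np.array([.5393,-.0831]);a=.1135
Q=[np.cos(a/2),np.sin(a/2),0,0]
def at(xy,tipz): return [*xy,tipz+r.tip_extent]
E
python3 - <<'E'
from h import *
from workcell import command_gripper
command_gripper(0.0,20)
r.reach(at(W,.20),Q); r.move_straight(at(W,.085),speed=.1)
s=r.read_state();print(s["time_s"],s["eef_pos"],s["grip_width"],s["contact_force"])
p,d=optics.get_image("side");cv2.imwrite("pics/a.png",cv2.resize(p[180:360,220:460,::-1],None,fx=3,fy=3))
E
```

```text
4.2833 [ 0.53970523 -0.0832105   0.11062495] -0.00015008018421127007 [0.58861362 0.50804856 0.11958626]
```

View pics/a.png

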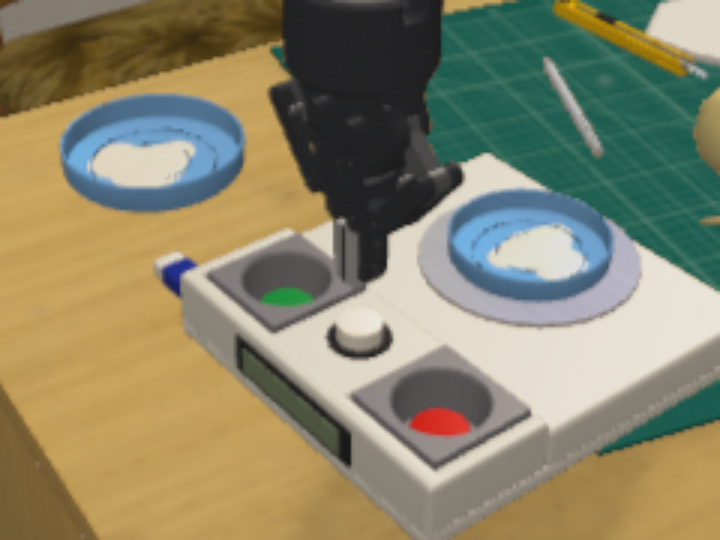

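The closed fingers hang above the white key, with the tip at about (362,278) and the key top at (360,325) in the crop. The dish, eraser and both wells are clear. I press now.

```bash
python3 - <<'E'
from h import *
print(r.move_straight(at(W,.0625),speed=.05,max_force=8))
def st(t):
    s=r.read_state();print(t,round(s["time_s"],2),s["eef_pos"].round(4) if hasattr(s["eef_pos"],"round") else s["eef_pos"],np.round(s["contact_force"],2))
st("above")
for z in (.056,.0535,.052,.051):
    h=r.move_straight(at(W,z),speed=.015,max_force=15); r.hold(.15); st((z,h))
    if h or abs(r.read_state()["contact_force"][2])>9: break
r.hold(.2); st("hold")
r.move_straight(at(W,.085),speed=.06);st("up")
E
```

```text
False
above 4.93 [ 0.5393 -0.0831  0.0873] [0.88 0.48 0.73]
(0.056, False) 5.67 [ 0.5395 -0.0832  0.0812] [-0.12 -0.19  2.37]
(0.0535, False) 6.13 [ 0.5395 -0.0832  0.0786] [0.66 0.46 4.09]
(0.052, False) 6.53 [ 0.5396 -0.0832  0.078 ] [-0.74 -0.66 10.93]
hold 6.73 [ 0.5396 -0.0832  0.0779] [-0.88  0.16 10.22]
up 7.43 [ 0.5391 -0.083   0.1099] [-0.08  0.85 -0.57]
```

The white key bottomed at tip height 53 mm with 10 N, and the force is back to about zero, so it is up again. Now the green well.

```bash
python3 - <<'E'
from h import *
def st(t):
    s=r.read_state();print(t,round(s["time_s"],2),np.round(s["eef_pos"],4),np.round(s["contact_force"],2));return s
r.move_straight(at(G,.085),speed=.08)
if r.move_straight(at(G,.034),speed=.04,max_force=6): st("HIT"); raise SystemExit
st("in well")
for z in (.028,.0255,.024,.023,.022):
    h=r.move_straight(at(G,z),speed=.015,max_force=15); r.hold(.15); s=st((z,h))
    if h or s["contact_force"][2]>9: break
r.hold(1.6); st("held")
p,d=optics.get_image("side");cv2.imwrite("pics/b.png",cv2.resize(p[180:360,220:460,::-1],None,fx=3,fy=3))
E
```

```text
in well 9.82 [ 0.5327 -0.018   0.0592] [ 0.05  0.37 -0.1 ]
(0.028, False) 10.53 [ 0.5327 -0.018   0.0532] [0.83 0.17 2.62]
(0.0255, False) 10.99 [ 0.5327 -0.018   0.0506] [1.27 0.51 3.36]
(0.024, False) 11.39 [ 0.5327 -0.018   0.0499] [-1.29 -1.2  12.39]
held 12.99 [ 0.5327 -0.018   0.0499] [-1.66  0.7  10.79]
```

View pics/b.png

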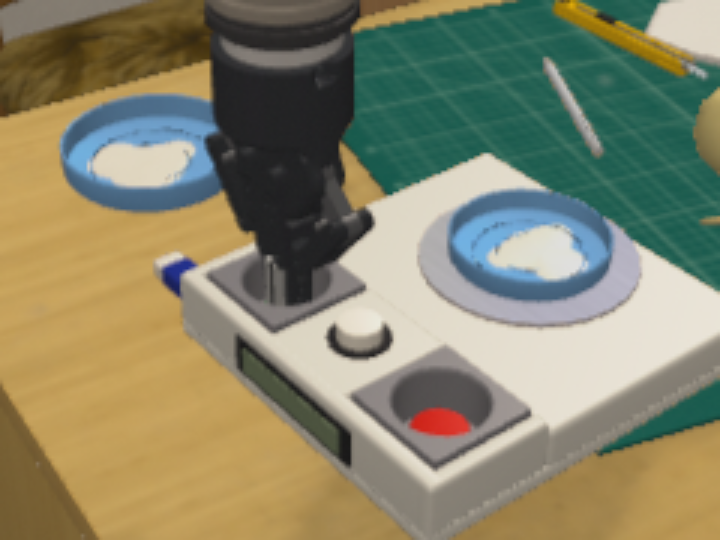

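The fingers are inside the green well, around (290,285), holding the key down. The white key at (360,325) is up, and the dish and eraser haven't moved. Time to withdraw and hand in.

```bash
python3 - <<'E'
from h import *
r.move_straight(at(G,.06),speed=.04); r.move_straight(at(G,.17),speed=.1); r.hold(.5)
s=r.read_state();print(s["time_s"],s["contact_force"])
print(r.finish_job())
E
```

```text
15.8417 [-0.27085845  0.33053627  0.69836905]
the job is handed in; nothing more can be done
None
```

The job is handed in at 15.8 s: I pressed and released the white key, then held the green key fully down for over 1.6 s and released it; the red key, dish, eraser and sharpener were not touched, though no verdict came back.

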